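Gauge the gap between two waveguide flanges

TASK

Pull the parts drawer out to its stop and leave it open, take the flat-handled gauge (not the one with the round knob) out of its rack, and slide its blade straight down into the middle of the gap between the two brass waveguide flanges until it drags snugly between them and the dark line across the blade is level with the flanges' top edges. Finish while still gripping the gauge and holding it upright and still at that depth; leave the knob gauge in the rack and do not disturb the other things on the bench.

Things in the scene. Friction and masses are not known exactly. Their poses are not given: they have to be found in the camera images.
- cab: Fixed grey steel one-drawer parts cabinet, 200 deep (x) x 200 wide (y) x 150 high mm. Origin on the bench at the middle of the carcass's front edge; its x axis points into the cabinet (away from the robot), y along the front, z up. It may stand left or right of the modules, turned up to 0.15 rad.
- drawer (a joint): How far the drawer is pulled out, m: 0 shut, 0.150 at its stop. It slides along the cabinet's -x; it starts shut. Sliding friction about 1.5 N. The white front panel is 12 mm thick and reaches 140 mm above the bench; the side walls reach 54 mm, the rack 59 mm.
- drawer_handle (a point): Middle of the drawer's steel bar handle: a round bar 10 mm thick and 100 mm long, parallel to the front, 125 mm above the bench, its middle 42 mm in front of the white front panel (37 mm clear behind the bar). Moves with the drawer; axes as the cabinet's.
- rack_top (a point): Middle of the top face of the grey plastic rack in the drawer (60 x 130 x 45 mm), which has two slots 90 mm apart along y (45 mm either side of this point), each 26 x 6.5 mm and 40 mm deep, long side along x; one gauge stands in each. Moves with the drawer; axes as the cabinet's.
- gauge: Flat-handled gauge, 101 mm long overall, about 70 g (varies): a steel blade 24 wide (x) x 5 thick (y) x 65 mm long with a black flat handle 30 (x) x 14 (y) x 36 mm (z) above it. Origin at the blade's tip (middle of its lower end), z up along the blade to the handle. It stands upright in either slot of the rack, tip 19 mm above the bench.
- gauge_grip (a point): Middle of the gauge's black handle, 83 mm above the blade's tip; axes as the gauge's.
- gauge_line (a point): Middle of the dark line across the gauge's blade, 32 mm above its tip; axes as the gauge's.
- knob_gauge: The other gauge: 3 mm thick, 24 mm wide steel blade with a round black knob 26 mm across, 85 mm long overall; stands in the other slot and stays there. Origin at its tip.
- modules: Fixed aluminium base plate 120 (x) x 300 (y) mm with two steel rails, carrying the floating plate. Origin on the bench, 90 mm beyond (+x) the middle of the gap at rest; y runs across the gap from the right flange to the left one. May be turned up to 0.25 rad.
- stage: Floating aluminium plate on the rails with two black signal modules (each 105 x 90 x 70 mm, tops 88 mm above the bench) facing each other across a 110 mm space along y, and between them the two brass flanges. It floats along y, up to 7 mm either way on a weak spring (0.15 N per mm), so the gap centres on the blade. Origin and axes as the modules' at rest.
- gap_top (a point): Middle of the gap between the flanges, level with their top edges, 100 mm above the bench; moves with the plate. Axes as the modules'. The mouth is 17 mm wide (y) at the top and narrows by bevels over the first 15 mm down to a 2 mm gap between parallel raised faces 36 mm wide (x), which run from 15 to 48 mm below this point. Free space below, down to 18 mm above the bench.
- flange_left: The left (+y) brass flange, sprung. Its origin coincides with the floating plate's at rest and moves to +y as the flange is pushed back, 6 mm at most. About 2.4 N to start, 1.2 N more per mm. With the 5 mm blade in the gap it stands about 1.5 mm back, and the blade drags with several newtons (up to 15 N to push it in).
- flange_right: The right (-y) brass flange: the same, pushed back towards -y.
- wrench: Bystander: small steel wrench 140 mm long lying behind the modules.
- guide_piece: Bystander: short brass waveguide piece with two square 38 mm end flanges, 60 mm long, lying behind the modules.
- load: Bystander: small steel stepped cylinder, 32 mm across, 45 mm high, standing on the bench in front of the robot.

How it is judged:
On the way, in this order (a step that is already met when the one before it is completed fails the run):
1. the drawer is pulled out to its stop (value of joint drawer above 0.143 m), for 0.1 s.
2. the flat-handled gauge is lifted clear of the rack in the gripper (value of joint drawer above 0.143 m and height (world z) of gauge above 0.07 m and contact force between the fingers and gauge above 1 N), for 0.1 s.
3. the blade is between both flanges, pushing both back, at its line (x of gauge_line in the frame of gap_top between -0.009 and 0.009 m and y of gauge_line in the frame of gap_top between -0.004 and 0.004 m and z of gauge_line in the frame of gap_top between -0.006 and 0.006 m and angle between gauge's own z axis and vertical below 0.12 rad and y of flange_left in the frame of stage above 0.0004 m and y of flange_right in the frame of stage below -0.0004 m and contact force between gauge and flange_left above 1 N and contact force between gauge and flange_right above 1 N and contact force between the fingers and gauge above 3 N), for 0.2 s.
At the end, for the whole second after the job is handed in: Gauge gripped (>3 N), still, upright within 0.12 rad; its line within 6 mm of the flange tops in height, 9 mm of their middle (x), 4 mm across the gap; both flanges pushed back by it (>0.4 mm, >1 N each); drawer still out (>143 mm); knob gauge in its slot (all of step 3 and value of joint drawer above 0.143 m and linear speed of gauge below 0.01 m/s and z of knob_gauge in the frame of rack_top below -0.025 m); the arm keeps its last pose, push and grip.
It fails at once if the knob gauge is pulled out of the rack (z of knob_gauge in the frame of rack_top above -0.015 m).
It fails at once if a bystander on the bench is disturbed (moved over 30 mm) (distance of any of wrench, guide_piece, load from where it was at the start of the episode above 0.03 m).
It also fails if it takes over 51 s, if anything falls off the work surface, if the arm or the gripper's body presses on something with over 40 N, if the wrist force passes 120 N, or if a joint passes its speed limit or range.

ROBOT

A 7-joint arm with a two-finger parallel gripper is mounted at the origin on the work surface. World frame = base frame: x ahead of the robot, y to its left, z up, the work surface at z = 0. Lengths are in m, angles in rad, forces in N, time in s.
With the tool pointing down it reaches from about 0.4 to 0.875 m from the base axis. Payload 19.3 kg.
Tool frame: the origin (TCP) lies at the very end of the fingers, on their centre line; the grasp point (between the pads) lies bot.grasp_offset behind it (bot.grasp_offset is the distance from the TCP to the grasp point, in m); z points along the fingers, y is the direction in which the jaws open and shut (so a half turn about z gives the same grasp; the last joint's range is limited). The gripper opens to 85 mm and grips with 20 to 120 N. Pads are 22 mm wide; open, the fingers measure 114 mm over their backs; the gripper's body (76 mm by 85 mm) begins 54 mm behind the grasp point. The pads swing forward as they close: fully open they stand 13 mm farther back than shut.
Start: joints at [-1.205, 0.521, -0.036, 1.599, 0.021, 1.021, -0.113], TCP at [0.264, 0.567, 0.231] pointing down, gripper open.
Joint ranges: [-2.91, 2.91], [-0.3, 2.13], [-1.5, 1.42], [0.17, 2.43], [-1.26, 4.41], [0.16, 1.93], [-2.52, 2.52]. Speed limits (rad/s): [1.89, 1.89, 2.39, 2.39, 3.01, 3.01, 3.01].

INTERFACE

Orientations are given as [roll, pitch, yaw] about the fixed x, y, z axes, in that order (R = Rz(yaw) Ry(pitch) Rx(roll)).
In Python, from workcell import bot gives the robot as it stands. The module is installed in compiled form; this text tells all that it offers.
- The arm moves only by the shell command python3 -m handwheel 'ROWS' [OPENING] [FORCE]. ROWS is JSON, a list of rows, each a list of 6 numbers: the shift along the tool's x, y, z as a fraction of full scale, then the turn, a rotation vector about the tool's x, y, z as a fraction of full scale. In form: [[x, y, z, rx, ry, rz], ...]. A call has 1 to 8 rows; each row shifts and turns the commanded pose from where the row before left it, along the tool's axes as they then stand; what a row does not reach is not made up. Full scale, the value 1, is 0.025 m for a shift and 360 degrees for a turn. A row lasts 1/8 s, in which the tool goes at most 62.5 mm and 10.7 degrees, less where a joint would pass 70% of its speed; a pose out of reach is approached as far as the arm can. A call with a number of a shift or a turn outside -1 to 1 is refused whole. A call with a gripper value outside its range is refused whole. OPENING is the closure, from -1 (fully open) to 1 (shut), set as the call begins (- or left out, the last holds). The fingers move at their own pace and stop on an object; FORCE is the grip in N (left out, the last holds). Time passes only in rows, so rows that do not move let the fingers close. It gives the time, the measured TCP pose, the force and the opening at its end, in the units of the state.
- bot.observe(): the state, without advancing time (a new reading comes with each control period).
- bot.grab_frame(name): name is "scene" or "top" or "wrist"; returns a dict with "pixels" (384x512x3 uint8, blue, green, red), "vertical_fov" (degrees; the focal length in pixels is half the picture's height over the tangent of half this angle, whatever the lens; pixels are square), "cx", "cy" (the principal point, pixels), "R" (3x3) and "t" (3): a world point X has camera coordinates R X + t. Camera axes: x right, y down, z forward; pixel columns grow to the right and rows downward; lengths in m; the calibration is good to about 2 mm. A picture is of the moment at which its call begins. There is no depth.
- bot.job_done(): hands the job in, once; it reports no verdict.
Trained networks look in a picture, given as the dict that the camera call returned (one of the last four; its "shot" number tells which), for a name from the list of things; names that differ only in an ending like _2 or _b are one class to them, and where a whole thing is asked for, a point or a joint stands for the part that bears it (a point fixed in the world has none). Each returns a list of dicts, best first, with "score" (0 to 1); they miss things now and then, are a little off and sometimes report something else, mostly with a low value. They report only what shows in the picture. A call takes as long as a camera call.
- bot.trace(picture, thing): "region" (384x512 bool, what is visible of it) and "point" ([column, row] in pixels, amid what is visible of it).
The state is a dict: "clock": time; "qpos": joint angles; "qd": joint speeds; "joint_efforts": joint torques, N m; "position": TCP position; "tool_rot": TCP orientation; "force": force on the tool from outside, world axes, zero at the start; "moment": the same for the moment, N m; "grip_width": finger opening in m.
Only numpy, scipy, OpenCV 4.12 (cv2) and the standard library are available. Lean on these libraries where they do the work, as an engineer would, in place of code of your own. Each camera call takes 0.05 s, during which the arm holds its last target.

## Working session

There is one attempt and no reset: what is moved stays moved. The work goes in short steps, Python scripts to look and compute and a shell command to move; the robot and the scene stay as the last step left them, time stands still between calls to the robot, and variables do not carry over. Pictures are saved under pics/ and viewed, and the job is handed in when it is done.

```bash
mkdir -p pics; ls
python3 - <<'E'
from workcell import bot
import cv2
s=bot.observe(); print(s, bot.grasp_offset)
for n in ["scene","top","wrist"]:
    f=bot.grab_frame(n); cv2.imwrite(f"pics/a_{n}.png",f["pixels"]); print(n,f["vertical_fov"],f["cx"],f["cy"],f["R"],f["t"],f["shot"])
E
```

```text
pics
{'clock': 0.0, 'qpos': array([-1.20518972,  0.52200277, -0.0363211 ,  1.59998747,  0.02119025,
        1.02107722, -0.11277587]), 'qd': array([-0.00044649, -0.0001351 , -0.0014992 ,  0.00100356,  0.00057436,
        0.00042401,  0.00055089]), 'joint_efforts': array([ 4.05835572e-04, -9.27088380e+01,  1.98021568e+00, -3.69949043e+01,
        1.78963935e-02,  8.06024327e-03,  1.98397612e-05]), 'position': array([0.26373597, 0.56627449, 0.23074015]), 'tool_rot': array([-3.14050479e+00,  7.14290865e-05,  2.70578931e+00]), 'force': array([-0.17265421, -0.3530612 , -0.399622  ]), 'moment': array([ 0.01471047, -0.01277994,  0.03261033]), 'grip_width': 0.0850578003608521} 0.0187
scene 54.73289269380442 252.93421084873594 195.96516714311232 [[-0.80120506  0.59818064  0.01582308]
 [ 0.41982602  0.58076567 -0.69746495]
 [-0.42639953 -0.55216951 -0.71644419]] [ 0.45895571 -0.18667172  1.11276608] 1
top 52.487132384953085 261.8466566742264 190.45384631827056 [[ 0.00491606 -0.99992899 -0.01085543]
 [-0.9935134  -0.00365064 -0.1136565 ]
 [ 0.1136088   0.01134376 -0.9934608 ]] [0.03913283 0.58616053 0.87974396] 2
wrist 62.4705062164002 258.19583871500356 197.03850433123233 [[ 4.21001097e-01  9.07059985e-01 -5.10041089e-04]
 [ 8.58734625e-01 -3.98390241e-01  3.22273267e-01]
 [ 2.92117990e-01 -1.36115389e-01 -9.46646545e-01]] [-0.62487887 -0.04187349  0.38091383] 3
```

View pics/a_scene.png

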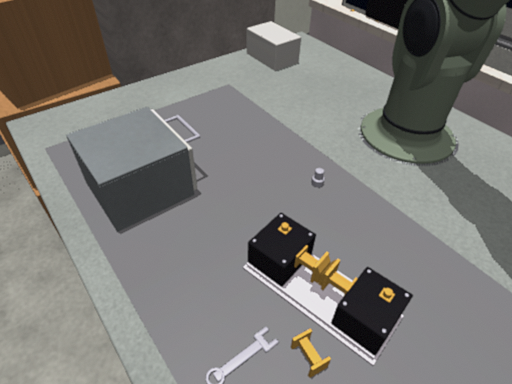

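View pics/a_top.png

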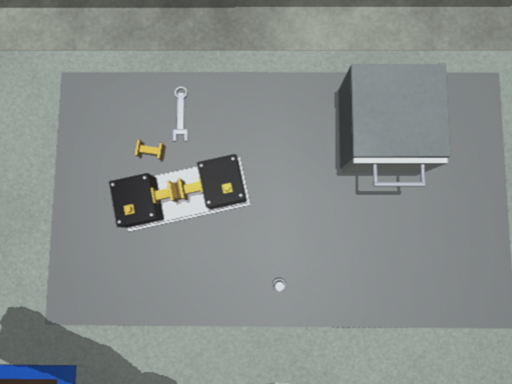

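View pics/a_wrist.png

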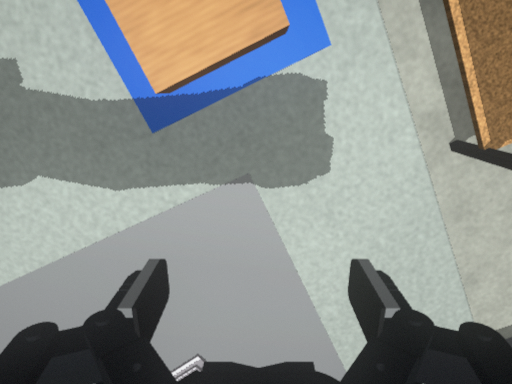

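```bash
cat > h.py <<'E'
import numpy as np, cv2
from workcell import bot
from scipy.spatial.transform import Rotation as Ro
def K(f):
    fl=384/2/np.tan(np.radians(f["vertical_fov"])/2); return fl
def ray(f,p):
    d=np.array([(p[0]-f["cx"])/K(f),(p[1]-f["cy"])/K(f),1.]); R=np.array(f["R"]);t=np.array(f["t"])
    return -R.T@t, R.T@d
def at_z(f,p,z):
    c,d=ray(f,p); return c+d*(z-c[2])/d[2]
def proj(f,X):
    X=np.atleast_2d(X); c=X@np.array(f["R"]).T+np.array(f["t"])
    return np.c_[f["cx"]+K(f)*c[:,0]/c[:,2], f["cy"]+K(f)*c[:,1]/c[:,2]]
def tri(fp):
    A=np.zeros((3,3));b=np.zeros(3)
    for f,p in fp:
        c,d=ray(f,p); d/=np.linalg.norm(d); P=np.eye(3)-np.outer(d,d); A+=P;b+=P@c
    return np.linalg.solve(A,b)
def show(f,name,box=None,k=1):
    im=f["pixels"]
    if box: im=im[box[1]:box[3],box[0]:box[2]]
    cv2.imwrite("pics/"+name,cv2.resize(im,None,fx=k,fy=k,interpolation=cv2.INTER_CUBIC))
def Rt(): 
    s=bot.observe(); return s,Ro.from_euler("xyz",s["tool_rot"]).as_matrix()
E
python3 - <<'E'
from h import *
for n in ["top","scene"]:
    f=bot.grab_frame(n)
    for th in ["drawer_handle","gap_top","cab","stage","modules","flange_left","flange_right","load"]:
        r=bot.trace(f,th)
        for q in r[:2]:
            m=q["region"].astype(np.uint8); rect=cv2.minAreaRect(cv2.findNonZero(m))
            print(n,th,round(q["score"],2),np.round(q["point"],1),m.sum(),np.round(cv2.boxPoints(rect),1).tolist())
    if n=="top":
        show(f,"b_cab.png",(320,50,460,200),4); show(f,"b_mod.png",(100,140,260,240),5)
        print("handle",at_z(f,(375,183),.125),at_z(f,(424,184),.125))
    else: show(f,"b_s1.png",(40,90,220,240),4); show(f,"b_s2.png",(240,200,420,360),4)
E
```

```text
top drawer_handle 0.67 [393.3 163.8] 1715 [[343.0, 157.0], [446.0, 157.0], [446.0, 186.0], [343.0, 186.0]]
top gap_top 0.67 [179.6 194.1] 6387 [[105.80000305175781, 180.39999389648438], [236.3000030517578, 153.0], [246.89999389648438, 203.3000030517578], [116.4000015258789, 230.6999969482422]]
top cab 0.75 [391.3 121.3] 11956 [[338.0, 64.0], [449.0, 64.0], [449.0, 186.0], [338.0, 186.0]]
top stage 0.86 [175.9 191.7] 6399 [[106.0, 181.3000030517578], [236.1999969482422, 152.60000610351562], [247.1999969482422, 202.6999969482422], [117.0999984741211, 231.39999389648438]]
top modules 0.95 [179.6 190.9] 6860 [[106.69999694824219, 181.10000610351562], [238.6999969482422, 152.3000030517578], [250.1999969482422, 204.89999389648438], [118.19999694824219, 233.6999969482422]]
top flange_left 0.82 [168.5 194.4] 293 [[155.0, 182.0], [178.0, 182.0], [178.0, 201.0], [155.0, 201.0]]
top flange_right 0.86 [183.7 187.6] 313 [[173.3000030517578, 197.10000610351562], [176.60000610351562, 178.39999389648438], [200.3000030517578, 182.60000610351562], [197.0, 201.3000030517578]]
top load 0.62 [275.5 283.2
[... 1153 characters left out ...]
25], [270.0, 205.0], [415.70001220703125, 295.79998779296875], [372.3999938964844, 365.5]]
scene flange_left 0.95 [332.8 280. ] 476 [[312.6000061035156, 270.6000061035156], [337.3999938964844, 258.79998779296875], [350.6000061035156, 286.3999938964844], [325.79998779296875, 298.20001220703125]]
scene flange_right 0.66 [314.  263.1] 543 [[298.0, 252.0], [330.0, 252.0], [330.0, 281.0], [298.0, 281.0]]
scene load 0.47 [333.1 280.5] 609 [[310.8999938964844, 268.20001220703125], [338.29998779296875, 256.29998779296875], [352.1000061035156, 288.1000061035156], [324.79998779296875, 299.8999938964844]]
scene load 0.46 [319.8 180.9] 155 [[312.0, 169.0], [322.0, 169.0], [322.0, 185.0], [312.0, 185.0]]
```

View pics/b_cab.png

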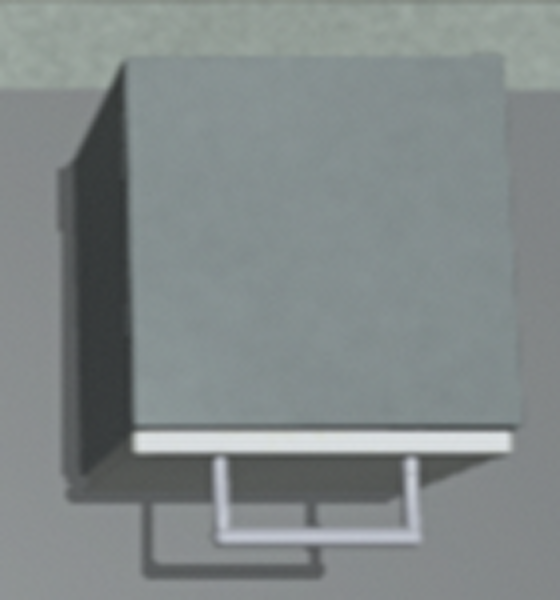

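View pics/b_mod.png

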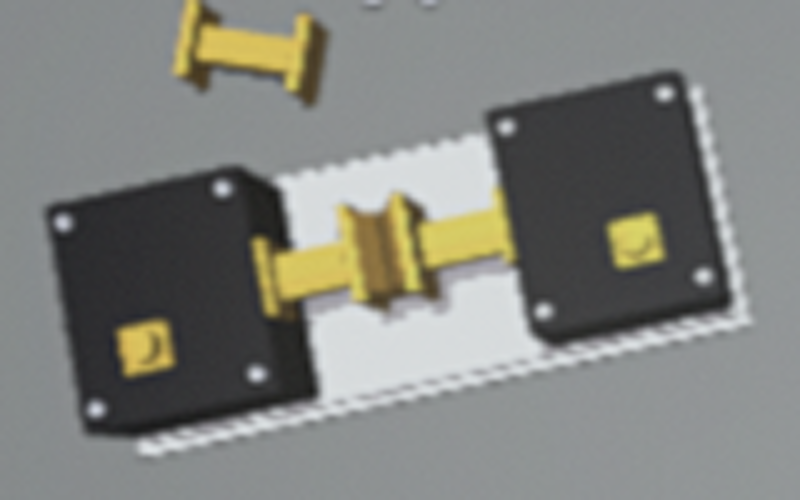

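View pics/b_s2.png

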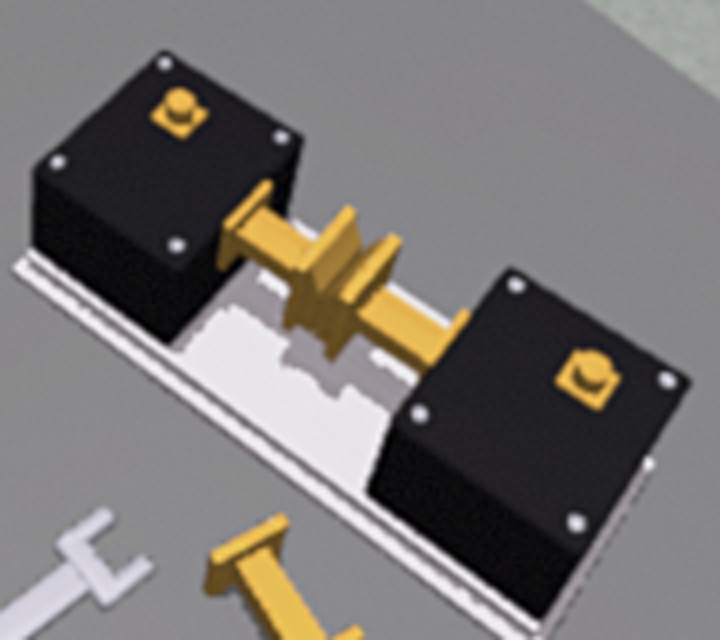

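View pics/b_s1.png

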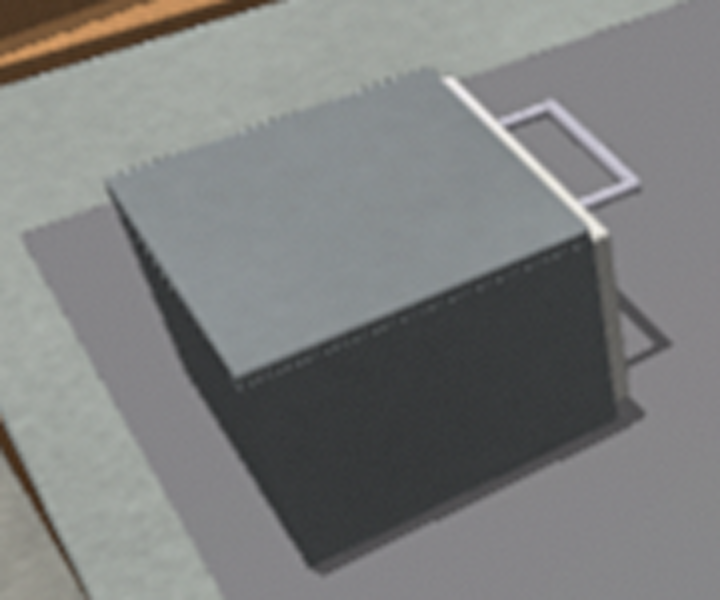

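Run:
```python
from h import *
from scipy.optimize import least_squares
f=bot.grab_frame("top"); g=bot.grab_frame("scene")
c4=lambda u,v,o:((u+.5)/4-.5+o[0],(v+.5)/4-.5+o[1])
oc=(320,50); os=(40,90)
def pts(p):
    x,y,a=p; R=np.array([[np.cos(a),-np.sin(a),0],[np.sin(a),np.cos(a),0],[0,0,1]])
    return lambda L:(R@np.array(L).T).T+[x,y,0]
# cab top corners, front z .15 ; handle ends x=-0.054 (panel 12 outside carcass?) unknown -> use d
top=[((133,425),(0,.1,.15)),((516,425),(0,-.1,.15)),((127,60),(.2,.1,.15)),((505,57),(.2,-.1,.15))]
sc=[((590,235),(0,.1,.15)),((238,378),(.2,.1,.15)),((107,183),(.2,-.1,.15)),((320,570),(.2,.1,0)),((617,420),(0,.1,0))]
def res(p):
    P=pts(p); r=[]
    for f_,L,o in ((f,top,oc),(g,sc,os)):
        r.append((proj(f_,P([l for _,l in L]))-[c4(*u,o) for u,_ in L]))
    return np.vstack(r).ravel()
s=least_squares(res,[.65,-.25,0]); print(s.x, np.round(res(s.x).reshape(-1,2),1).tolist())
for z in(.125,): 
  a=at_z(f,c4(218,537,oc),z);b=at_z(f,c4(418,537,oc),z);print("bar",a,b,(a+b)/2,np.linalg.norm(a-b))
print("tri bar L",tri([(f,c4(218,537,oc)),(g,c4(635,185,os))]),"R",tri([(f,c4(418,537,oc)),(g,c4(552,103,os))]))
# flange regions
for n,pp in (("top",f),("scene",g)):
    for th in("flange_left","flange_right"):
        print(n,th,at_z(pp,bot.trace(pp,th)[0]["point"],.1))
c5=lambda u,v:((u+.5)/5-.5+100,(v+.5)/5-.5+140)
for q in [(343,207),(362,300),(399,195),(418,292)]: print(at_z(f,c5(*q),.1))
# module top screws
for q in [(63,222),(222,188),(256,373),(96,409),(506,127),(665,93),(703,276),(545,311)]: print("screw",at_z(f,c5(*q),.088)[:2])
q5=lambda u,v:((u+.5)/4-.5+240,(v+.5)/4-.5+200)
print("scene flange corners",[at_z(g,q5(*q),.1)[:2].round(4) for q in [(350,207),(303,265),(397,238),(345,292)]])
```

```text
[ 0.64344757 -0.24643678  0.00155118] [[-0.2, 0.8], [1.7, 1.0], [-0.9, -0.8], [-0.5, -0.2], [1.1, -1.0], [-0.3, 0.5], [-0.4, -0.7], [-2.0, 0.5], [0.9, 0.7]]
bar [ 0.59035687 -0.19586096  0.125     ] [ 0.59072265 -0.30071812  0.125     ] [ 0.59053976 -0.24828954  0.125     ] 0.10485779663493913
tri bar L [ 0.59017625 -0.19511179  0.12862346] R [ 0.58968434 -0.29843662  0.12971249]
top flange_left [0.57118168 0.2472009  0.1       ]
top flange_right [0.58844407 0.20729114 0.1       ]
scene flange_left [0.59381894 0.2595214  0.1       ]
scene flange_right [0.60120962 0.21243949 0.1       ]
[0.59844208 0.24567992 0.1       ]
[0.55767202 0.23607987 0.1       ]
[0.60382159 0.22129685 0.1       ]
[0.56125891 0.21178013 0.1       ]
screw [0.59295971 0.37308222]
screw [0.60843355 0.302902  ]
screw [0.52637986 0.28467899]
screw [0.51028942 0.35450645]
screw [0.63628031 0.17716182]
screw [0.65185093 0.10654329]
screw [0.56995613 0.08868027]
screw [0.55420652 0.15809567]
scene flange corners [array([0.5618, 0.2115]), array([0.6013, 0.2218]), array([0.5567, 0.2365]), array([0.596, 0.243])]
```

```bash
cat >> h.py <<'E'
def plan(pos,yaw,n):
    s,R=Rt(); p=np.array(s["position"]); pos=np.array(pos)
    T=Ro.from_euler("xyz",[np.pi,0,yaw]).as_matrix(); rv=Ro.from_matrix(R.T@T).as_rotvec()
    d=(pos-p)/n; dR=Ro.from_rotvec(rv/n).as_matrix()
    print("from",p.round(4),s["tool_rot"].round(4),"turn deg",np.degrees(rv).round(2),"per row",np.degrees(rv/n).round(2))
    for i in range(n):
        print(np.r_[R.T@d/.025,rv/n/2/np.pi].round(3).tolist()); R=R@dR
E
python3 -c "
from h import *
plan([.590,-.2475,.215],np.pi/2,40)"
```

```text
from [0.2638 0.5666 0.2313] [3.1416 0.     2.7058] turn deg [ 0.    0.   65.03] per row [0.   0.   1.63]
[-0.639, -0.6, 0.016, 0.0, 0.0, 0.005]
[-0.656, -0.582, 0.016, 0.0, 0.0, 0.005]
[-0.672, -0.563, 0.016, 0.0, 0.0, 0.005]
[-0.688, -0.544, 0.016, 0.0, 0.0, 0.005]
[-0.703, -0.524, 0.016, 0.0, 0.0, 0.005]
[-0.718, -0.504, 0.016, 0.0, 0.0, 0.005]
[-0.732, -0.483, 0.016, 0.0, 0.0, 0.005]
[-0.745, -0.462, 0.016, 0.0, 0.0, 0.005]
[-0.758, -0.441, 0.016, 0.0, 0.0, 0.005]
[-0.77, -0.419, 0.016, 0.0, 0.0, 0.005]
[-0.782, -0.397, 0.016, 0.0, 0.0, 0.005]
[-0.793, -0.375, 0.016, 0.0, 0.0, 0.005]
[-0.803, -0.352, 0.016, 0.0, 0.0, 0.005]
[-0.813, -0.329, 0.016, 0.0, 0.0, 0.005]
[-0.822, -0.306, 0.016, 0.0, 0.0, 0.005]
[-0.83, -0.283, 0.016, 0.0, 0.0, 0.005]
[-0.838, -0.259, 0.016, 0.0, 0.0, 0.005]
[-0.845, -0.235, 0.016, 0.0, 0.0, 0.005]
[-0.851, -0.211, 0.016, 0.0, 0.0, 0.005]
[-0.857, -0.187, 0.016, 0.0, 0.0, 0.005]
[-0.862, -0.163, 0.016, 0.0, 0.0, 0.005]
[-0.866, -0.138, 0.016, 0.0, 0.0, 0.005]
[-0.87, -0.113, 0.016, 0.0, 0.0, 0.005]
[-0.872, -0.089, 0.016, 0.0, 0.0, 0.005]
[-0.875, -0.064, 0.016, 0.0, 0.0, 0.005]
[-0.876, -0.039, 0.016, 0.0, 0.0, 0.005]
[-0.877, -0.014, 0.016, 0.0, 0.0, 0.005]
[-0.877, 0.011, 0.016, 0.0, 0.0, 0.005]
[-0.876, 0.036, 0.016, 0.0, 0.0, 0.005]
[-0.875, 0.06, 0.016, 0.0, 0.0, 0.005]
[-0.873, 0.085, 0.016, 0.0, 0.0, 0.005]
[-0.87, 0.11, 0.016, 0.0, 0.0, 0.005]
[-0.867, 0.135, 0.016, 0.0, 0.0, 0.005]
[-0.862, 0.159, 0.016, 0.0, 0.0, 0.005]
[-0.858, 0.184, 0.016, 0.0, 0.0, 0.005]
[-0.852, 0.208, 0.016, 0.0, 0.0, 0.005]
[-0.846, 0.232, 0.016, 0.0, 0.0, 0.005]
[-0.839, 0.256, 0.016, 0.0, 0.0, 0.005]
[-0.831, 0.279, 0.016, 0.0, 0.0, 0.005]
[-0.823, 0.303, 0.016, 0.0, 0.0, 0.005]
```

```bash
python3 -m handwheel '[[-0.65,-0.59,0,0,0,0.005],[-0.66,-0.58,0,0,0,0.005],[-0.67,-0.56,0,0,0,0.005],[-0.69,-0.54,0,0,0,0.005],[-0.7,-0.52,0,0,0,0.005],[-0.72,-0.5,0,0,0,0.005],[-0.73,-0.48,0,0,0,0.005],[-0.75,-0.46,0,0,0,0.005]]' 0.1 60
python3 -m handwheel '[[-0.77,-0.44,0,0,0,0.005],[-0.78,-0.42,0,0,0,0.005],[-0.8,-0.4,0,0,0,0.005],[-0.8,-0.37,0,0,0,0.005],[-0.8,-0.35,0,0,0,0.005],[-0.82,-0.33,0,0,0,0.005],[-0.83,-0.3,0,0,0,0.005],[-0.83,-0.28,0,0,0,0.005]]'
```

```text
clock: 2.35
position: [0.3286, 0.4022, 0.2313]
tool_rot: [3.142, -0.0, 2.452]
force: [-0.6, 0.6, -0.0]
grip_width: 0.0382
clock: 3.35
position: [0.3894, 0.2364, 0.2313]
tool_rot: [3.142, 0.0, 2.201]
force: [0.3, -0.4, -0.6]
grip_width: 0.0383
```

```bash
python3 -m handwheel '[[-0.85,-0.25,0,0,0,0.005],[-0.85,-0.23,0,0,0,0.005],[-0.85,-0.21,0,0,0,0.005],[-0.86,-0.18,0,0,0,0.005],[-0.86,-0.16,0,0,0,0.005],[-0.87,-0.13,0,0,0,0.005],[-0.87,-0.11,0,0,0,0.005],[-0.87,-0.08,0,0,0,0.005]]'
python3 -c "
from h import *
print(bot.observe()['qpos'])
plan([.590,-.2475,.215],np.pi/2,16)"
```

```text
clock: 4.35
position: [0.4461, 0.0702, 0.2313]
tool_rot: [-3.142, 0.0, 1.95]
force: [0.1, -0.4, 0.4]
grip_width: 0.0385
[-0.53987207  0.25395247  0.3035328   2.04819112 -0.09978144  0.85306714
  0.19912855]
from [0.4461 0.0702 0.2313] [-3.1416e+00  1.0000e-04  1.9497e+00] turn deg [ 0.    0.   21.71] per row [0.   0.   1.36]
[-0.871, 0.041, 0.041, 0.0, 0.0, 0.004]
[-0.87, 0.061, 0.041, 0.0, 0.0, 0.004]
[-0.868, 0.082, 0.041, 0.0, 0.0, 0.004]
[-0.866, 0.102, 0.041, 0.0, 0.0, 0.004]
[-0.863, 0.123, 0.041, 0.0, 0.0, 0.004]
[-0.86, 0.143, 0.041, 0.0, 0.0, 0.004]
[-0.856, 0.163, 0.041, 0.0, 0.0, 0.004]
[-0.852, 0.184, 0.041, 0.0, 0.0, 0.004]
[-0.848, 0.204, 0.041, 0.0, 0.0, 0.004]
[-0.843, 0.224, 0.041, 0.0, 0.0, 0.004]
[-0.837, 0.244, 0.041, 0.0, 0.0, 0.004]
[-0.831, 0.263, 0.041, 0.0, 0.0, 0.004]
[-0.825, 0.283, 0.041, 0.0, 0.0, 0.004]
[-0.818, 0.303, 0.041, 0.0, 0.0, 0.004]
[-0.81, 0.322, 0.041, 0.0, 0.0, 0.004]
[-0.802, 0.341, 0.041, 0.0, 0.0, 0.004]
```

```bash
python3 -m handwheel '[[-0.87,0.04,0.04,0,0,0.004],[-0.87,0.06,0.04,0,0,0.004],[-0.87,0.08,0.04,0,0,0.004],[-0.87,0.1,0.04,0,0,0.004],[-0.86,0.12,0.04,0,0,0.004],[-0.86,0.14,0.04,0,0,0.004],[-0.86,0.16,0.04,0,0,0.004],[-0.85,0.18,0.04,0,0,0.004]]'
python3 -m handwheel '[[-0.85,0.2,0.04,0,0,0.004],[-0.84,0.22,0.04,0,0,0.004],[-0.84,0.24,0.04,0,0,0.004],[-0.83,0.26,0.04,0,0,0.004],[-0.82,0.28,0.04,0,0,0.004],[-0.82,0.3,0.04,0,0,0.003],[-0.81,0.32,0.04,0,0,0.002],[-0.8,0.34,0.04,0,0,0]]'
python3 -c "
from h import *
f=bot.grab_frame('wrist'); show(f,'c_w.png')
f=bot.grab_frame('top'); show(f,'c_t.png',(320,50,460,200),4)
plan([.590,-.2475,.215],np.pi/2,1)"
```

```text
clock: 5.35
position: [0.5172, -0.089, 0.2232]
tool_rot: [-3.142, 0.0, 1.749]
force: [0.0, 0.1, 0.6]
grip_width: 0.0382
clock: 6.35
position: [0.5867, -0.2486, 0.2151]
tool_rot: [-3.141, -0.0, 1.593]
force: [0.6, 0.4, 0.8]
grip_width: 0.0386
from [ 0.5865 -0.25    0.2149] [-3.1413e+00  1.1000e-03  1.5910e+00] turn deg [-0.01  0.06  1.16] per row [-0.01  0.06  1.16]
[0.099, 0.141, -0.003, -0.0, 0.0, 0.003]
```

View pics/c_w.png

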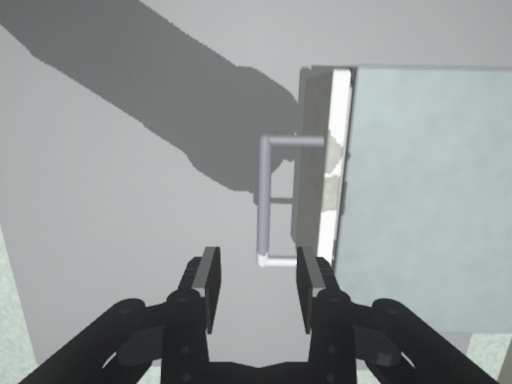

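```bash
python3 -c "
from h import *
f=bot.grab_frame('wrist'); a=at_z(f,(265,139),.125);b=at_z(f,(263,260),.125);print(a,b,(a+b)/2)"
```

```text
[ 0.58978495 -0.20086976  0.125     ] [ 0.59096221 -0.30115546  0.125     ] [ 0.59037358 -0.25101261  0.125     ]
```

```bash
python3 -m handwheel '[[0.04,0.14,0.2,0,0,0.002],[0,0,0.9,0,0,0],[0,0,0.9,0,0,0],[0,0,0.9,0,0,0],[0,0,0.9,0,0,0],[0,0,0.56,0,0,0],[0,0,0,0,0,0]]'
```

```text
clock: 7.38
position: [0.5894, -0.2457, 0.1056]
tool_rot: [-3.14, -0.001, 1.581]
force: [1.1, 0.3, 0.9]
grip_width: 0.0384
```

```bash
python3 -m handwheel '[[0,0,0,0,0,0],[0,0,0,0,0,0],[0,0,0,0,0,0],[0,-0.4,0,0,0,0],[0,-0.8,0,0,0,0],[0,-0.9,0,0,0,0],[0,-0.9,0,0,0,0],[0,-0.9,0,0,0,0]]' 1 80
python3 -m handwheel '[[0,-0.9,0,0,0,0],[0,-0.8,0,0,0,0],[0,-0.3,0,0,0,0],[0,-0.15,0,0,0,0],[0,0,0,0,0,0]]'
```

```text
clock: 8.38
position: [0.4923, -0.2468, 0.1073]
tool_rot: [3.139, -0.0, 1.581]
force: [1.9, 4.4, 10.6]
grip_width: 0.0073
clock: 9.0
position: [0.4404, -0.247, 0.1073]
tool_rot: [3.138, -0.0, 1.582]
force: [8.9, 6.5, 5.1]
grip_width: 0.0075
```

```bash
python3 -m handwheel '[[0,-0.2,0,0,0,0],[0,0,0,0,0,0]]'
python3 -c "
from h import *
f=bot.grab_frame('top'); show(f,'d_t.png',(300,50,480,250),3)
f=bot.grab_frame('wrist'); show(f,'d_w.png')"
```

```text
clock: 9.25
position: [0.4402, -0.2471, 0.1075]
tool_rot: [3.13, 0.003, 1.585]
force: [41.3, 5.8, -23.1]
grip_width: 0.0074
```

View pics/d_t.png

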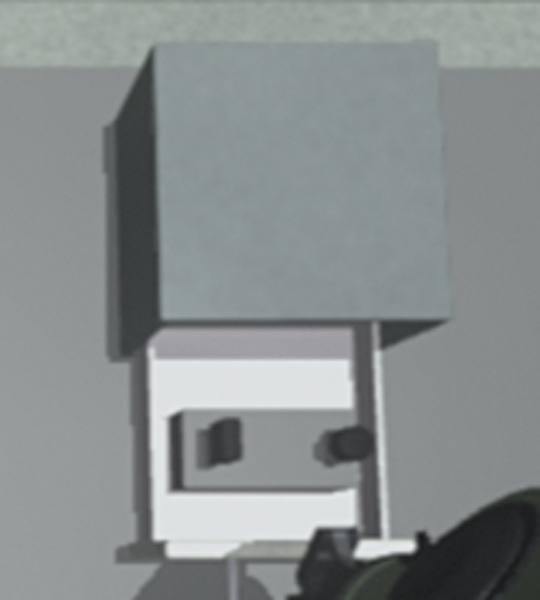

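View pics/d_w.png

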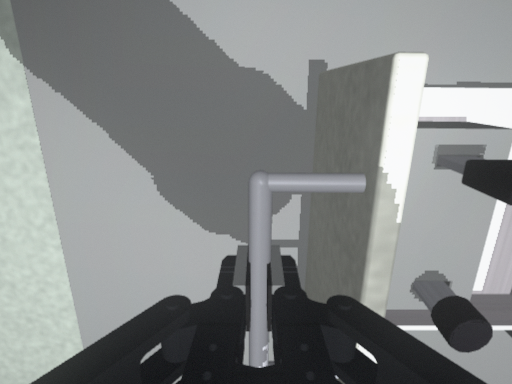

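```bash
python3 -m handwheel '[[0,0.1,0,0,0,0],[0,0,0,0,0,0],[0,0,-0.5,0,0,0],[0,0,-0.9,0,0,0],[0,0,-0.9,0,0,0],[0,0,-0.9,0,0,0],[0,0,-0.9,0,0,0],[0,0,-0.8,0,0,0]]' 0.1
python3 -c "
from h import *
t=bot.grab_frame('top'); s=bot.grab_frame('scene'); w=bot.grab_frame('wrist')
show(t,'e_t.png',(300,50,480,250),3);show(s,'e_s.png',(60,60,300,260),3);show(w,'e_w.png')
for n,f in (('t',t),('s',s),('w',w)):
  for th in ('gauge_grip','knob_gauge','rack_top','drawer_handle'):
    r=bot.trace(f,th)
    for q in r[:1]:
      m=q['region'].astype(np.uint8);x,y,ww,hh=cv2.boundingRect(m);print(n,th,round(q['score'],2),np.round(q['point'],1),m.sum(),(x,y,ww,hh),at_z(f,q['point'],.12 if 'gauge' in th else .06 if 'rack' in th else .125).round(4))
"
```

```text
clock: 10.35
position: [0.4355, -0.248, 0.2305]
tool_rot: [3.141, 0.0, 1.58]
force: [0.6, 1.2, 0.5]
grip_width: 0.0387
t gauge_grip 0.68 [179.1 194.2] 6947 (109, 154, 141, 78) [0.5675 0.2164 0.12  ]
t knob_gauge 0.7 [414.  196.6] 160 (408, 192, 16, 13) [ 0.5642 -0.2803  0.12  ]
t rack_top 0.81 [389.2 196.8] 6539 (343, 155, 87, 105) [ 0.5696 -0.2472  0.06  ]
t drawer_handle 0.83 [387.7 198.1] 6538 (344, 156, 86, 104) [ 0.5604 -0.2234  0.125 ]
s gauge_grip 0.57 [209.2 137.7] 290 (200, 129, 14, 26) [ 0.5678 -0.1847  0.12  ]
s knob_gauge 0.59 [188.7 127.9] 166 (182, 118, 12, 19) [ 0.5876 -0.2477  0.12  ]
s rack_top 0.6 [212.3 141.7] 3618 (175, 92, 75, 95) [ 0.5311 -0.2357  0.06  ]
s drawer_handle 0.65 [212.2 141.9] 3659 (175, 92, 75, 94) [ 0.5739 -0.161   0.125 ]
w gauge_grip 0.81 [410.8 139.9] 1167 (376, 128, 62, 25) [ 0.5576 -0.2019  0.12  ]
w knob_gauge 0.67 [386.8 232.6] 1018 (364, 215, 43, 36) [ 0.55   -0.2835  0.12  ]
w rack_top 0.62 [377.2 168.1] 30600 (257, 70, 244, 188) [ 0.5573 -0.2395  0.06  ]
w drawer_handle 0.89 [373.2 166.6] 30515 (256, 71, 246, 186) [ 0.5284 -0.2229  0.125 ]
```

View pics/e_t.png

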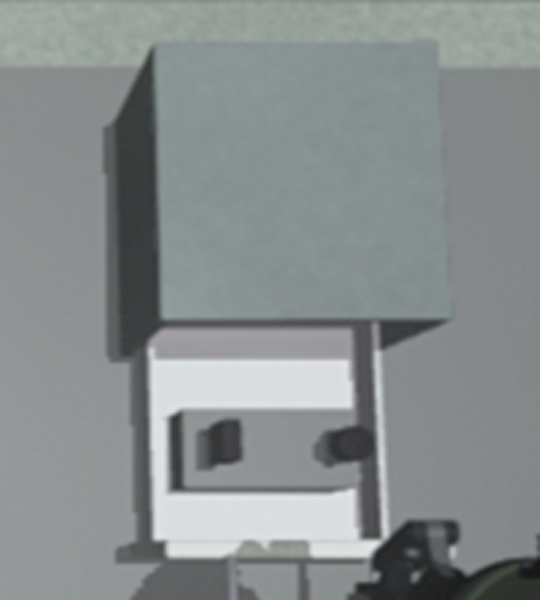

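View pics/e_s.png

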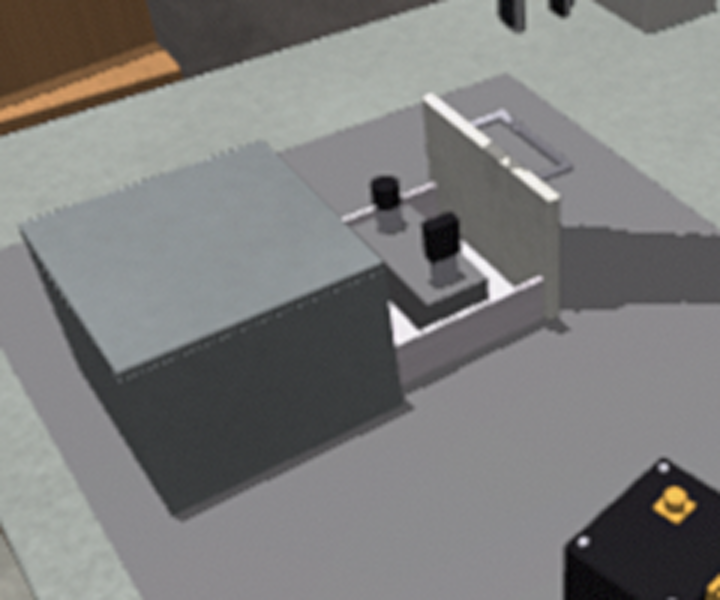

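View pics/e_w.png

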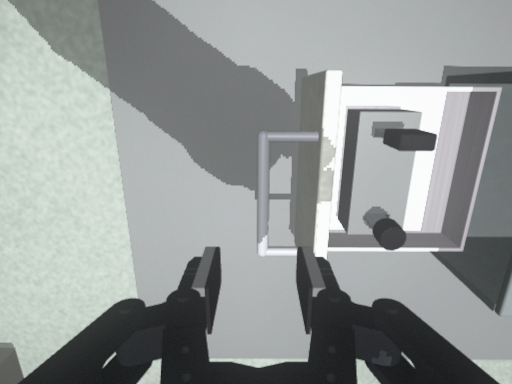

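```bash
python3 -c "
from h import *
t=bot.grab_frame('top'); s=bot.grab_frame('scene'); w=bot.grab_frame('wrist')
print(tri([(s,(209.2,137.7)),(w,(410.8,139.9))]), tri([(s,(209.2,137.7)),(t,(376.5,195.2))]),tri([(s,(209.2,137.7)),(w,(410.8,139.9)),(t,(376.5,195.2))]))
print('knob',tri([(s,(188.7,127.9)),(w,(386.8,232.6)),(t,(417,196.6))]))
print('bar',at_z(w,(264,134),.125),at_z(w,(263,252),.125))
c,_=ray(w,(0,0)); st,R=Rt(); print('cam in tool',R.T@(c-st['position']), R.T@np.array(w['R'])[2])
print(proj(t,[[.5565,-.202,.12],[.5565,-.202,.084]]))
"
```

```text
[ 0.56022117 -0.20129728  0.10751453] [ 0.56414017 -0.20091934  0.11010027] [ 0.56306291 -0.20238387  0.10771745]
knob [ 0.56566078 -0.29941915  0.08176825]
bar [ 0.43923039 -0.1968005   0.125     ] [ 0.44013305 -0.29890473  0.125     ]
cam in tool [ 0.08346512 -0.00080251 -0.14296511] [-3.21773806e-01  6.50648627e-04  9.46816347e-01]
[[376.83840219 200.11060978]
 [372.21833441 201.56659527]]
```

```bash
python3 -c "
from h import *
print(bot.observe()['qpos'].round(3))
plan([.562,-.202,.215],0,10)"
```

```text
[ 0.036  0.36   0.468  1.94  -0.206  0.888  0.619]
from [ 0.436  -0.2478  0.2288] [-3.1415 -0.      1.5811] turn deg [-0.    0.   90.59] per row [-0.    0.    9.06]
[0.178, 0.506, 0.055, -0.0, 0.0, 0.025]
[0.255, 0.472, 0.055, -0.0, 0.0, 0.025]
[0.326, 0.426, 0.055, -0.0, 0.0, 0.025]
[0.389, 0.369, 0.055, -0.0, 0.0, 0.025]
[0.443, 0.303, 0.055, -0.0, 0.0, 0.025]
[0.485, 0.229, 0.055, -0.0, 0.0, 0.025]
[0.515, 0.15, 0.055, -0.0, 0.0, 0.025]
[0.532, 0.067, 0.055, -0.0, 0.0, 0.025]
[0.536, -0.017, 0.055, -0.0, 0.0, 0.025]
[0.527, -0.101, 0.055, -0.0, 0.0, 0.025]
```

```bash
python3 -m handwheel '[[0.18,0.51,0,0,0,0.025],[0.25,0.47,0,0,0,0.025],[0.33,0.43,0.05,0,0,0.025],[0.39,0.37,0.1,0,0,0.025],[0.44,0.3,0.1,0,0,0.025],[0.49,0.23,0.1,0,0,0.025],[0.52,0.15,0.1,0,0,0.025],[0.53,0.07,0.1,0,0,0.025]]' -0.3 80
python3 -m handwheel '[[0.54,-0.02,0,0,0,0.025],[0.53,-0.1,0,0,0,0.025],[0,0,0,0,0,0],[0,0,0,0,0,0]]'
python3 -c "
from h import *
w=bot.grab_frame('wrist')
show(w,'f_w.png')
for th in ('gauge_grip','knob_gauge','rack_top'):
    for q in bot.trace(w,th)[:1]:
      m=q['region'].astype(np.uint8);print(th,round(q['score'],2),np.round(q['point'],1),m.sum(),cv2.boundingRect(m),at_z(w,q['point'],.12).round(4))
print(proj(w,[[.562,-.202,.12],[.562,-.202,.084]]))
plan([.562,-.202,.205],0,1)"
```

```text
clock: 12.25
position: [0.5374, -0.2106, 0.2149]
tool_rot: [3.142, 0.0, 0.319]
force: [-0.2, -0.7, -1.0]
grip_width: 0.0553
clock: 12.75
position: [0.5617, -0.2016, 0.215]
tool_rot: [3.141, 0.0, 0.014]
force: [0.0, -0.4, 0.8]
grip_width: 0.0553
gauge_grip 0.58 [260.  190.7] 781 (254, 164, 18, 50) [ 0.5682 -0.2024  0.12  ]
knob_gauge 0.92 [368.7 185.9] 1117 (349, 165, 39, 41) [ 0.5735 -0.2876  0.12  ]
rack_top 0.89 [302.3 201.2] 37136 (201, 91, 237, 245) [ 0.56   -0.2363  0.12  ]
[[259.30372271 198.18285857]
 [259.18265915 185.19528833]]
from [ 0.5619 -0.2016  0.2153] [-3.1413e+00 -3.0000e-04  1.1100e-02] turn deg [-0.02 -0.02  0.64] per row [-0.02 -0.02  0.64]
[0.002, 0.015, 0.411, -0.0, -0.0, 0.002]
```

View pics/f_w.png

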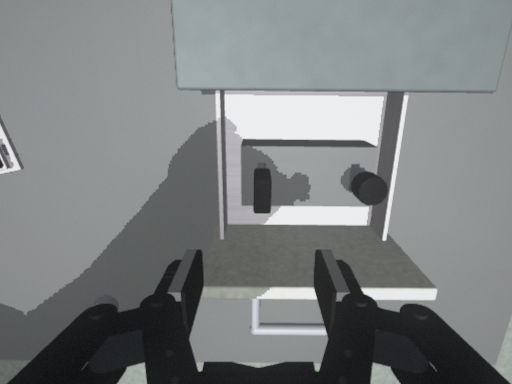

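```bash
python3 -c "
from h import *
w=bot.grab_frame('wrist')
show(w,'g_w.png',(200,140,420,300),3)
for p in [(253.5,213.5),(271,213.5),(262,213.5)]: print(at_z(w,p,.12))
for x in(-.015,.015): print(proj(w,[[.56+x,-.202+y,z] for z in(.12,.084) for y in(-.007,.007)]).round(1).tolist())
"
```

```text
[ 0.5490472  -0.19746425  0.12      ]
[ 0.54922533 -0.21162249  0.12      ]
[ 0.54913372 -0.20434124  0.12      ]
[[267.6, 218.3], [250.4, 218.1], [266.6, 203.2], [251.4, 203.1]]
[[268.5, 182.8], [250.6, 182.6], [267.3, 171.6], [251.5, 171.4]]
```

View pics/g_w.png

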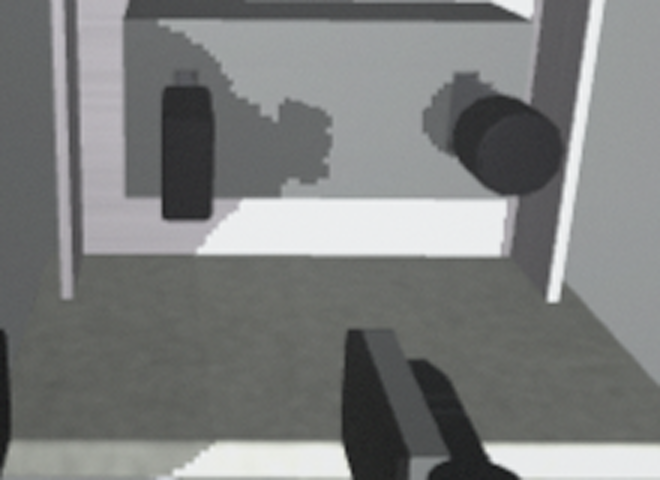

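```bash
python3 -m handwheel '[[0.1,0.12,0.4,0,0,0],[0,0,0.9,0,0,0],[0,0,0.9,0,0,0],[0,0,0.9,0,0,0],[0,0,0.9,0,0,0],[0,0,0.9,0,0,0],[0,0,0.36,0,0,0],[0,0,0,0,0,0]]'
python3 -m handwheel '[[0,0,0,0,0,0],[0,0,0,0,0,0],[0,0,0,0,0,0],[0,0,0,0,0,0]]' 1 80
python3 -c "
from h import *
w=bot.grab_frame('wrist');show(w,'h_w.png')"
```

```text
clock: 14.0
position: [0.5646, -0.2045, 0.0832]
tool_rot: [-3.142, 0.001, 0.01]
force: [0.6, 0.1, 0.4]
grip_width: 0.0555
clock: 14.5
position: [0.5652, -0.2044, 0.0843]
tool_rot: [3.141, -0.001, 0.01]
force: [0.1, -0.1, 5.9]
grip_width: 0.0131
```

View pics/h_w.png

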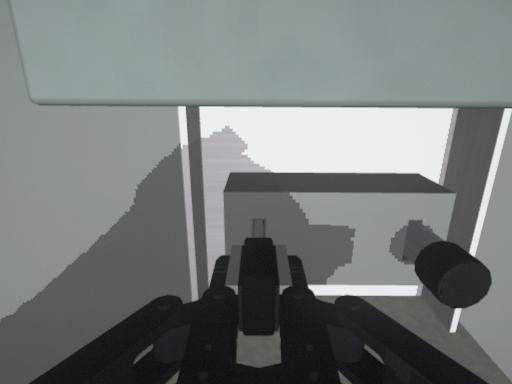

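```bash
python3 -m handwheel '[[0,0,-0.4,0,0,0],[0,0,-0.8,0,0,0],[0,0,-0.8,0,0,0],[0,0,-0.8,0,0,0],[0,0,-0.8,0,0,0],[0,0,-0.8,0,0,0],[0,0,-0.8,0,0,0],[0,0,-0.6,0,0,0]]'
python3 -c "
from h import *
w=bot.grab_frame('wrist');show(w,'i_w.png')
plan([.5795,.15,.235],0.215,16)"
```

```text
clock: 15.55
position: [0.5649, -0.2043, 0.2299]
tool_rot: [3.142, -0.0, 0.01]
force: [0.6, 0.5, 0.1]
grip_width: 0.0131
from [ 0.5654 -0.2047  0.2314] [ 3.141e+00 -2.200e-03  1.020e-02] turn deg [  0.05  -0.12 -11.73] per row [ 0.   -0.01 -0.73]
[0.044, -0.886, -0.009, 0.0, -0.0, -0.002]
[0.056, -0.886, -0.009, 0.0, -0.0, -0.002]
[0.067, -0.885, -0.009, 0.0, -0.0, -0.002]
[0.078, -0.884, -0.009, 0.0, -0.0, -0.002]
[0.09, -0.883, -0.009, 0.0, -0.0, -0.002]
[0.101, -0.882, -0.009, 0.0, -0.0, -0.002]
[0.112, -0.88, -0.009, 0.0, -0.0, -0.002]
[0.123, -0.879, -0.009, 0.0, -0.0, -0.002]
[0.135, -0.877, -0.009, 0.0, -0.0, -0.002]
[0.146, -0.875, -0.009, 0.0, -0.0, -0.002]
[0.157, -0.874, -0.009, 0.0, -0.0, -0.002]
[0.168, -0.871, -0.009, 0.0, -0.0, -0.002]
[0.179, -0.869, -0.009, 0.0, -0.0, -0.002]
[0.191, -0.867, -0.009, 0.0, -0.0, -0.002]
[0.202, -0.864, -0.009, 0.0, -0.0, -0.002]
[0.213, -0.862, -0.009, 0.0, -0.0, -0.002]
```

View pics/i_w.png

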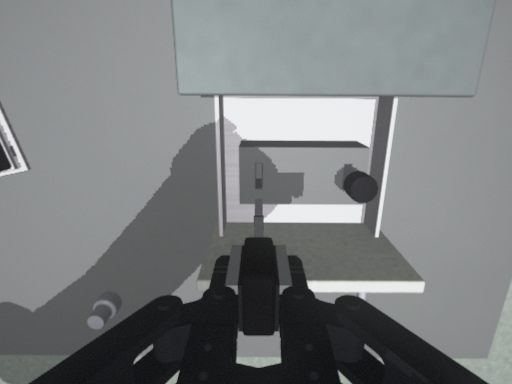

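```bash
python3 -m handwheel '[[0.04,-0.89,0,0,0,-0.002],[0.06,-0.89,0,0,0,-0.002],[0.07,-0.89,0,0,0,-0.002],[0.08,-0.88,0,0,0,-0.002],[0.09,-0.88,0,0,0,-0.002],[0.1,-0.88,0,0,0,-0.002],[0.11,-0.88,0,0,0,-0.002],[0.12,-0.88,0,0,0,-0.002]]'
python3 -m handwheel '[[0.13,-0.88,0,0,0,-0.002],[0.15,-0.87,0,0,0,-0.002],[0.16,-0.87,0,0,0,-0.002],[0.17,-0.87,0,0,0,-0.002],[0.18,-0.87,0,0,0,-0.002],[0.19,-0.87,0,0,0,-0.002],[0.2,-0.6,0,0,0,-0.002],[0.1,-0.4,0,0,0,-0.002]]'
python3 -c "
from h import *
w=bot.grab_frame('wrist');show(w,'j_w.png')
plan([.5795,.2285,.235],0.215,4)"
```

```text
clock: 16.6
position: [0.5718, -0.0261, 0.2284]
tool_rot: [3.142, 0.0, 0.111]
force: [-0.5, -0.8, -0.8]
grip_width: 0.0129
clock: 17.6
position: [0.5804, 0.133, 0.2285]
tool_rot: [3.141, 0.0, 0.213]
force: [-0.7, -0.2, -0.6]
grip_width: 0.013
from [0.5804 0.1341 0.2284] [-3.1413e+00  1.0000e-04  2.1420e-01] turn deg [-0.02  0.01 -0.05] per row [-0.    0.   -0.01]
[0.192, -0.925, -0.066, -0.0, 0.0, -0.0]
[0.193, -0.924, -0.066, -0.0, 0.0, -0.0]
[0.193, -0.924, -0.066, -0.0, 0.0, -0.0]
[0.193, -0.924, -0.066, -0.0, 0.0, -0.0]
```

View pics/j_w.png

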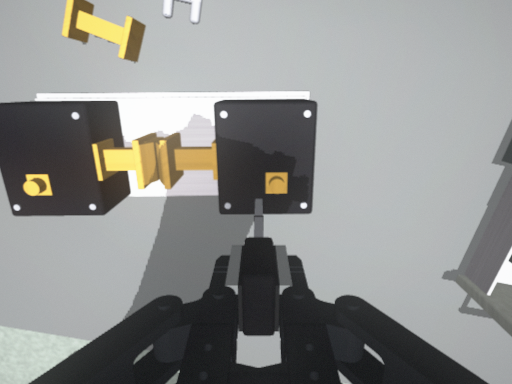

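```bash
python3 -m handwheel '[[0.19,-0.92,0,0,0,0],[0.19,-0.92,0,0,0,0],[0.19,-0.92,0,0,0,0],[0.19,-0.92,0,0,0,0],[0,0,0,0,0,0],[0,0,0,0,0,0]]'
python3 -c "
from h import *
w=bot.grab_frame('wrist');show(w,'k_w.png',(160,100,360,260),4);t=bot.grab_frame('top'); show(t,'k_t.png',(100,130,260,250),5)
s=bot.grab_frame('scene'); show(s,'k_s.png',(240,140,440,300),4)
st,R=Rt();p=st['position'];print(p,st['tool_rot']);print(proj(w,[p+R@[dx,dy,.0648-z] for z in (0,.032,.06) for dx in (-.012,.012) for dy in (-.0025,.0025)]).round(1).tolist())"
```

```text
clock: 18.4
position: [0.5795, 0.226, 0.2285]
tool_rot: [3.141, 0.0, 0.211]
force: [0.6, -0.9, -1.4]
grip_width: 0.0127
[0.57966593 0.22542683 0.22865876] [ 3.14149749e+00 -9.92711703e-05  2.10365178e-01]
[[256.3, 228.4], [263.2, 228.4], [256.3, 196.7], [263.5, 196.7], [256.0, 249.8], [264.0, 249.8], [256.0, 213.9], [264.4, 213.9], [255.6, 274.8], [264.9, 274.8], [255.6, 234.2], [265.4, 234.2]]
```

View pics/k_w.png

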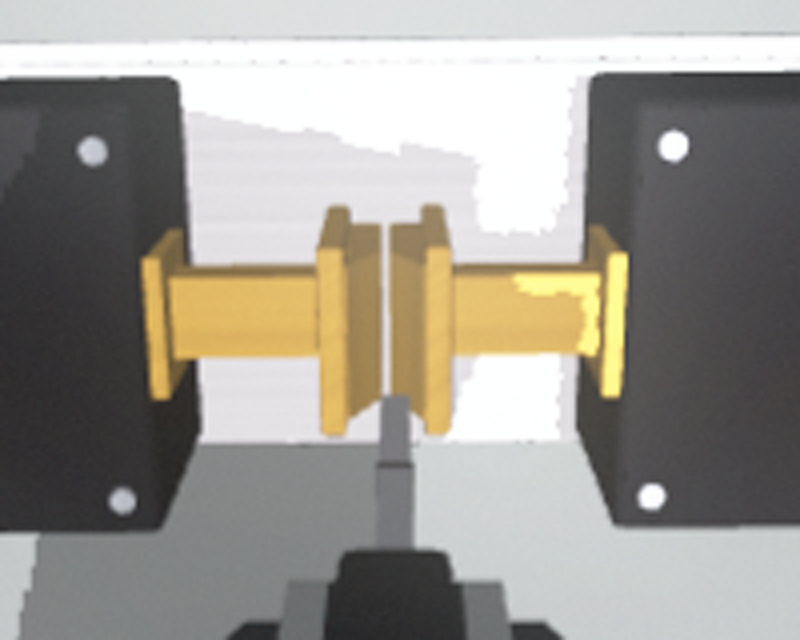

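View pics/k_s.png

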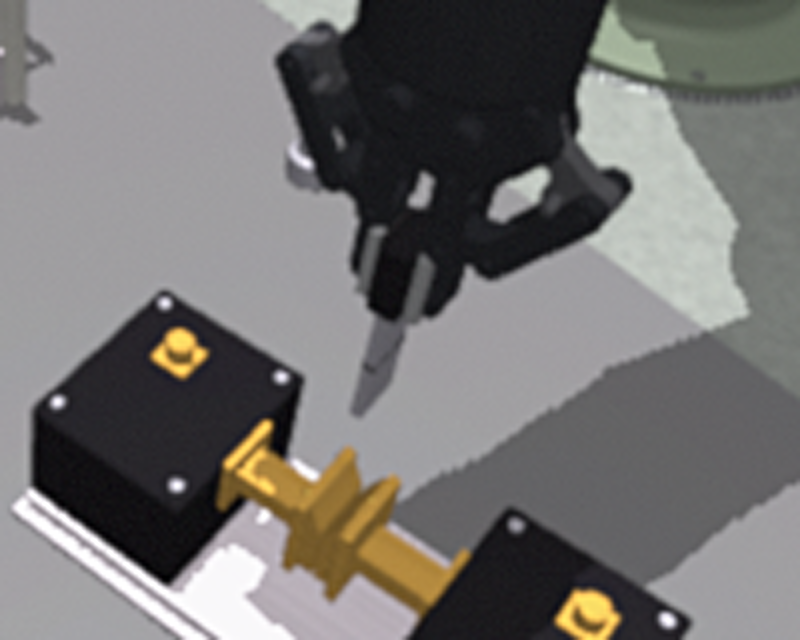

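View pics/k_t.png

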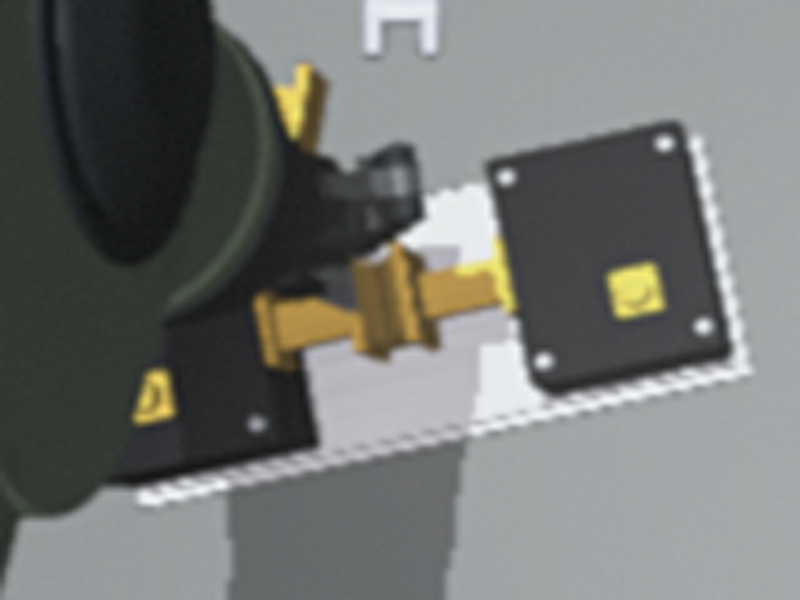

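```bash
python3 -c "
from h import *
w=bot.grab_frame('wrist')
c=lambda u,v:((u+.5)/4-.5+160,(v+.5)/4-.5+100)
P=[at_z(w,c(u,v),.1) for u,v in [(347,249),(347,433),(426,249),(425,433)]]
m=np.mean(P,0);print(np.round(P,4),m, 'yaw', np.arctan2(-(P[0]-P[2])[0],(P[0]-P[2])[1]), np.arctan2((P[0]-P[1])[1],(P[0]-P[1])[0]))
st,R=Rt();print(st['position'],R.T@(m-st['position']))
print('screws yaw',[at_z(w,c(u,v),.088)[:2].round(4) for u,v in [(93,151),(673,146),(122,501),(652,496)]])
# gauge line/tip apparent x from wrist assuming y plane: tip +x edge
for v,z in((395,.0),(463,.032)):
  print(R.T@(at_z(w,c(395,v),st['position'][2]-.0648+z)-st['position']))
"
```

```text
[[0.5993 0.2408 0.1   ]
 [0.5572 0.2323 0.1   ]
 [0.6029 0.224  0.1   ]
 [0.561  0.2149 0.1   ]] [0.58011107 0.22800148 0.1       ] yaw 0.21165917691962055 0.19960309089176273
[0.57965726 0.22549872 0.22866737] [ 0.00095565 -0.00235153  0.12866747]
screws yaw [array([0.6065, 0.3003]), array([0.6346, 0.1746]), array([0.5238, 0.282 ]), array([0.5522, 0.156 ])]
[ 0.01071292 -0.00042707  0.06480091]
[ 0.01098281 -0.00043823  0.03280094]
```

```bash
python3 -m handwheel '[[0.09,-0.08,0.3,0,0,-0.0013],[0,0,0.6,0,0,0],[0,0,0.6,0,0,0],[0,0,0.6,0,0,0],[0,0,0.3,0,0,0],[0,0,0,0,0,0]]'
python3 -c "
from h import *
w=bot.grab_frame('wrist');show(w,'l_w.png',(160,100,360,260),4)
s=bot.grab_frame('scene'); show(s,'l_s.png',(260,200,380,300),6)
st,R=Rt();print(st['position'],st['tool_rot'])
"
```

```text
clock: 19.35
position: [0.5812, 0.2283, 0.168]
tool_rot: [3.141, 0.001, 0.219]
force: [-0.7, -0.4, -0.5]
grip_width: 0.013
[0.58156564 0.2283992  0.16887215] [-3.14159216e+00 -4.71812543e-04  2.19410059e-01]
```

View pics/l_w.png

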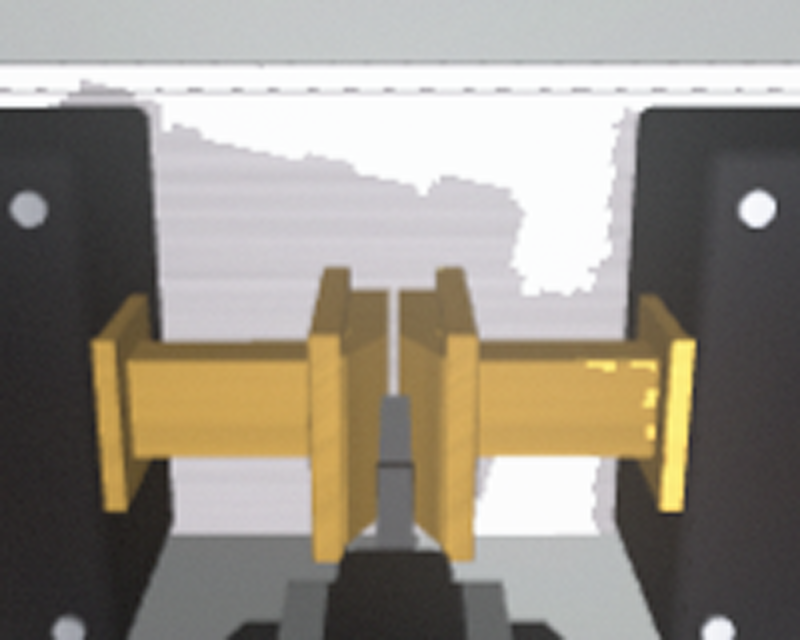

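View pics/l_s.png

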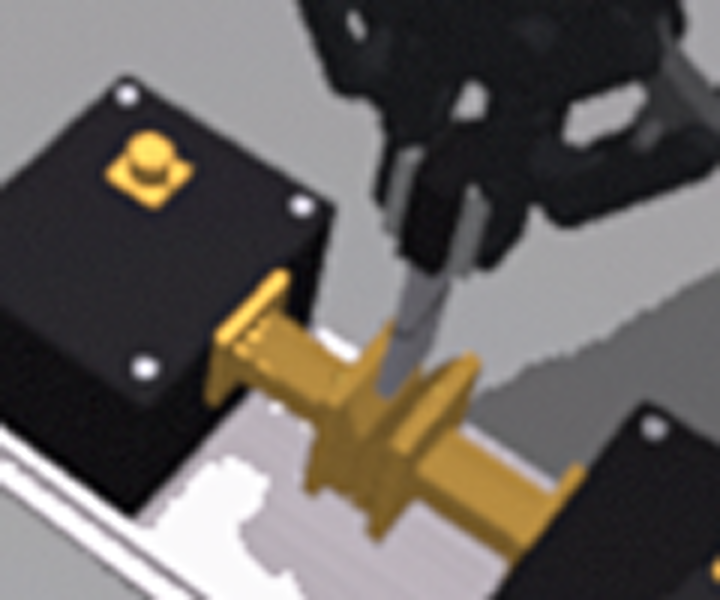

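```bash
python3 -c "
from h import *
w=bot.grab_frame('wrist')
c=lambda u,v:((u+.5)/4-.5+160,(v+.5)/4-.5+100)
st,R=Rt();p=st['position'];print(p)
P=np.array([R.T@(at_z(w,c(u,v),.1)-p) for u,v in [(346,336),(343,558),(443,336),(446,558)]]);print(P.round(4),P.mean(0))
for z in (.1,.1035):print(R.T@(at_z(w,c(396,395),z)-p)-[.012,0,0])
for z in (.132,.1355):print(R.T@(at_z(w,c(396,463),z)-p)-[.012,0,0])
"
```

```text
[0.58160025 0.2284553  0.16900945]
[[ 0.0201 -0.009   0.069 ]
 [-0.0227 -0.01    0.069 ]
 [ 0.0201  0.0079  0.069 ]
 [-0.0226  0.009   0.069 ]] [-0.00126051 -0.00052778  0.06900865]
[-0.00274596 -0.00027563  0.06901594]
[-0.00153952 -0.00028139  0.06551678]
[-0.00271946 -0.0003101   0.03701596]
[-0.00129893 -0.00031622  0.03351695]
```

```bash
python3 -m handwheel '[[0,0,0.25,0,0,0],[0,0,0.25,0,0,0],[0,0,0.2,0,0,0],[0,0,0.2,0,0,0]]'
python3 -m handwheel '[[0,0,0.15,0,0,0],[0,0,0.15,0,0,0],[0,0,0.1,0,0,0],[0,0,0,0,0,0]]'
python3 -c "
from h import *
w=bot.grab_frame('wrist');show(w,'m_w.png',(160,100,360,260),4)
st,R=Rt();print(st['position'],st['tool_rot'])
"
```

```text
clock: 20.0
position: [0.5818, 0.2284, 0.1461]
tool_rot: [-3.142, -0.001, 0.219]
force: [-0.3, 0.4, 5.0]
grip_width: 0.0131
clock: 20.5
position: [0.5812, 0.2284, 0.1357]
tool_rot: [3.141, 0.0, 0.22]
force: [1.7, -0.4, -2.7]
grip_width: 0.0129
[0.58120269 0.22839523 0.13568874] [3.14139403e+00 3.84476460e-04 2.19493647e-01]
```

View pics/m_w.png

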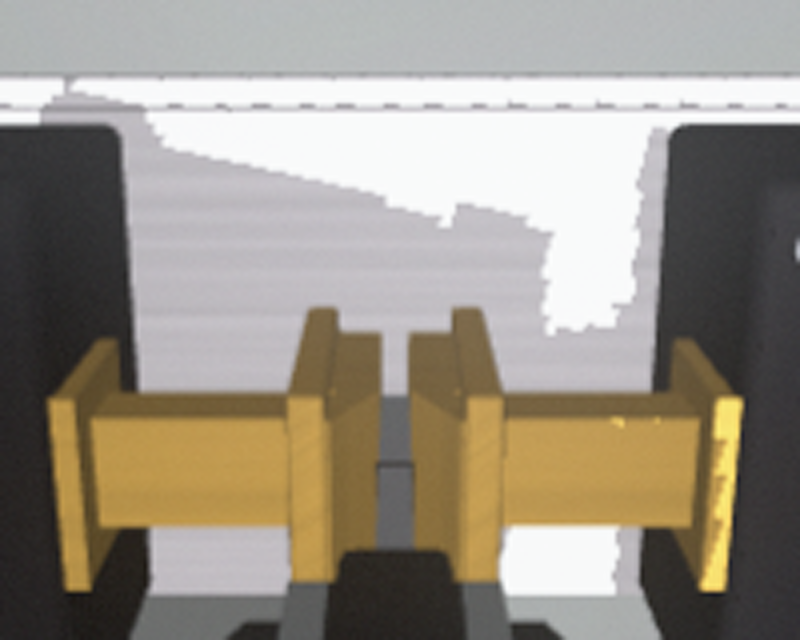

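```bash
python3 -m handwheel '[[0,0,0.1,0,0,0],[0,0,0,0,0,0],[0,0,0,0,0,0]]'
python3 -c "
from h import *
w=bot.grab_frame('wrist');show(w,'n_w.png',(160,100,360,260),4)
s=bot.grab_frame('scene'); show(s,'n_s.png',(270,210,370,290),8)
st,R=Rt();p=st['position'];print(p,st['tool_rot'],st['force'])
g=np.array([.5801,.2281,.1])
for dz in (-.004,0,.004): print(dz,(proj(s,[g+R@[dx,-.0025*k,-dz] for dx in(-.012,.012) for k in (-1,1)])-[270,210])*8, )
"
```

```text
clock: 20.92
position: [0.5813, 0.2284, 0.1334]
tool_rot: [3.141, 0.0, 0.219]
force: [2.4, -0.1, -1.5]
grip_width: 0.0129
[0.58126294 0.22840822 0.13340365] [3.14147090e+00 1.68773102e-04 2.19492908e-01] [ 2.00339563 -0.18265636 -3.22896555]
-0.004 [[467.55742589 389.83451424]
 [486.19342385 401.92764766]
 [409.48091926 456.95490318]
 [428.28332106 469.5084595 ]]
0 [[470.39903203 379.70980363]
 [489.12379946 391.82089102]
 [412.12645695 446.92389843]
 [431.01941881 459.49807396]]
0.004 [[473.26486133 369.49878531]
 [492.07923806 381.62769309]
 [414.79498646 436.80571633]
 [433.77937607 449.40039517]]
```

View pics/n_s.png

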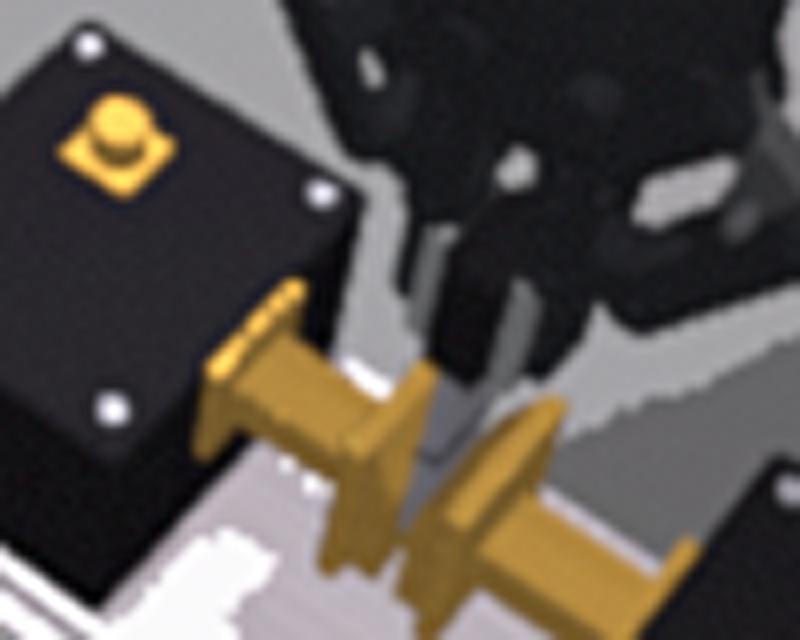

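View pics/n_w.png

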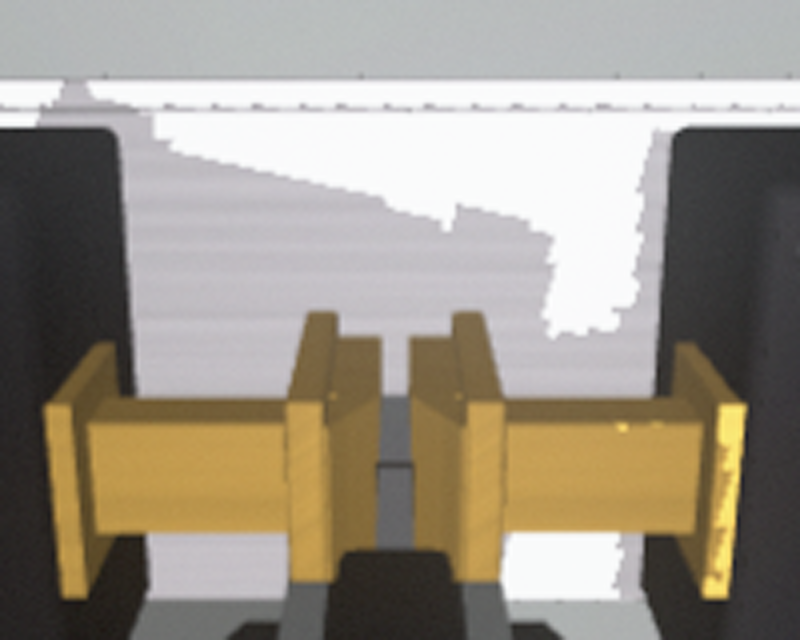

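```bash
python3 -c "
from h import *
s=bot.grab_frame('scene'); st,R=Rt(); p=st['position']
k=16;b=(310,250,340,285)
im=cv2.resize(s['pixels'][b[1]:b[3],b[0]:b[2]],None,fx=k,fy=k,interpolation=cv2.INTER_CUBIC)
im=cv2.convertScaleAbs(im,alpha=1.6,beta=10)
g=np.array([p[0],p[1],.1])
for dz,col in((-.004,(255,0,0)),(0,(0,255,0)),(.004,(0,0,255))):
  q=((proj(s,[g+R@[dx-.001,-.0025*e,-dz] for dx,e in((.012,-1),(.012,1),(-.012,1))])-[b[0],b[1]]+.5)*k).round().astype(int)
  for pt in q: cv2.circle(im,tuple(int(v) for v in pt),4,col,-1)
cv2.imwrite('pics/o_s.png',im)"
```

```text
(no output)
```

View pics/o_s.png

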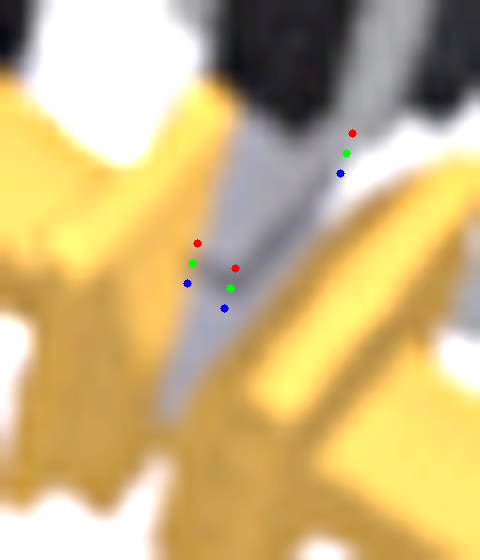

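```bash
python3 -m handwheel '[[0,0,0,0,0,0],[0,0,0,0,0,0],[0,0,0,0,0,0],[0,0,0,0,0,0]]'
python3 -c "
from h import *
s=bot.grab_frame('scene'); show(s,'p_s.png'); st=bot.observe();print(st['position'],st['tool_rot'],np.abs(st['qd']).max(),st['force'])"
```

```text
clock: 21.58
position: [0.5812, 0.2284, 0.1334]
tool_rot: [3.142, 0.0, 0.22]
force: [1.7, -0.0, -5.7]
grip_width: 0.0133
[0.5812519  0.22841456 0.13344107] [3.14152800e+00 2.23127908e-04 2.19554628e-01] 0.001967158788338842 [ 1.96888097  0.3181337  -6.3475659 ]
```

View pics/p_s.png

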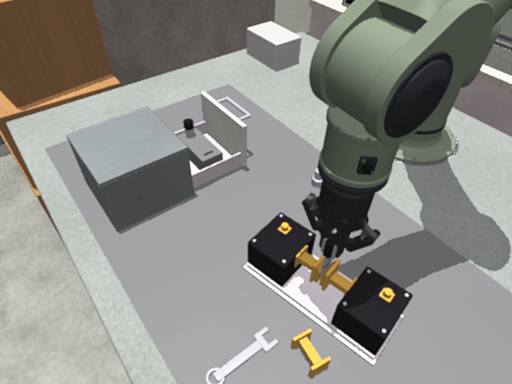

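The drawer is open with the knob gauge at (188,124) still in its rack. The wrench, guide piece and load have not moved, and the gauge stands in the gap at (330,265).

```bash
python3 -c "
from workcell import bot
print(bot.job_done())"
```

```text
the job is handed in; nothing more can be done
None
```

I pulled the drawer out to its stop, took the flat-handled gauge from the rack and pushed its blade down between the flanges. I handed the job in at about 21.6 s of the 51 s allowed, with the gauge still gripped at 80 N. No verdict was reported.

- **Drawer:** it stopped after about 149 mm of travel with a 41 N pull at the stop. The last scene picture shows it still open.
- **Depth:** in an enlarged scene picture the dark line sits within about 1 mm of the flange tops.
- **Centring:** the wrist picture taken just before insertion put the blade within about 1.5 mm of the middle of the gap, both along and across it.
- **Upright and still:** the tool was vertical, and joint speeds were below 0.002 rad/s.
- **Snugness:** the wrist picture shows the flanges pushed apart around the blade. I had no reading of the force on each flange; the wrist force showed only a few newtons, with a vertical reading that varied between -1.5 and -6.3 N at rest.
- **Other items:** the last picture shows the knob gauge in its slot, and the wrench, guide piece and load where they were.

Two readings disagreed slightly:
- The gripper showed about 13 mm on the 14 mm handle and 7.5 mm on the 10 mm bar.
- The top-camera network once took the modules for the gauge handle. I ignored that and used the other two cameras.

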